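# Find the free tool-well board and tip it open

## Robot

A 7-joint arm with a two-finger parallel gripper is mounted at the origin on the work surface. World frame = base frame: x ahead of the robot, y to its left, z up, the work surface at z = 0. Lengths are in m, angles in rad, forces in N, time in s.
With the tool pointing down it reaches from about 0.35 to 0.9 m from the base axis. Payload 8.1 kg.
Tool frame: the origin (TCP) lies at the centre of the arm's flange, where the gripper is bolted on; the fingertips stand 178 mm ahead of it and the grasp point (between the pads) lies 159 mm ahead of it; z points along the fingers, y is the line along which they close (so a half turn about z gives the same grasp; the last joint's range is limited). The gripper opens to 92 mm and grips with 3 to 60 N. Pads are 19 mm wide; open, the fingers measure 130 mm over their backs; the gripper's body (75 mm by 190 mm) begins 47 mm behind the grasp point.
Start: joints at [-1.262, 0.434, 0.025, 1.573, -0.012, 1.134, -0.075], TCP at [0.25, 0.573, 0.405] pointing down, gripper open.
Joint ranges: [-2.62, 2.62], [-0.44, 2.09], [-1.27, 1.32], [0.08, 2.57], [-1.32, 4.46], [0.12, 2], [-2.74, 2.74]. Speed limits (rad/s): [2.22, 2.22, 3.01, 3.01, 3.14, 3.14, 3.14].

## Interface

Orientations are given as a rotation vector (axis times angle).
In Python, from cell import arm gives the robot as it stands. The module is installed in compiled form; this text tells all that it offers.
- The arm moves only by the shell command python3 -m inch 'ROWS' [FORCE]. ROWS is text: rows parted by semicolons, each of 5 numbers parted by spaces: the shift along the tool's x, y, z in m, then the turn about the tool's z in rad, then the finger opening in m, from 0 to 0.0918. In form: x y z roll fingers; .... A call has 1 to 5 rows; each row is the pose to reach, as a shift and turn from the pose commanded when the call began, along the tool's axes at that moment; what a row does not reach only later rows make up. A row lasts 1/10 s, in which the tool goes at most 50 mm and 8.59 degrees, less where a joint would pass 70% of its speed; a pose out of reach is approached as far as the arm can. A call with a gripper value outside its range is refused whole. The fingers move at their own pace and stop on an object; FORCE is the grip in N (left out, the last holds). Time passes only in rows, so rows that repeat a pose let the fingers close. It gives the time, the measured TCP pose, the force, the opening and the grip force at its end, in the units of the state.
- arm.observe(): the state, without advancing time (a new reading comes with each control period).
- arm.get_image(name): name is "scene" or "top" or "wrist"; returns the picture (480x640x3 uint8, red, green, blue); there is no depth.
- arm.get_calibration(name): a dict with "intrinsics" (3x3 intrinsics, pixels), "pose" (4x4, takes a point from camera to world coordinates). Camera axes: x right, y up, looking along -z (the intrinsics and any distortion apply to the point x, -y, -z); pixel columns grow to the right and rows downward; lengths in m; the calibration is good to about 2 mm. A picture is of the moment at which its call begins: read the wrist's pose just before it. get_calibration takes no time and is no camera call; for the wrist camera it gives the pose at the moment of the call.
- arm.sign_off(): hands the job in; it is judged then, once.
Trained networks look in the newest picture that a camera, given by its name, has taken for a name from the list of things; names that differ only in an ending like _2 or _b are one class to them, and where a whole thing is asked for, a point or a joint stands for the part that bears it (a point fixed in the world has none). Each returns a list of dicts, best first, with "conf" (0 to 1); they miss things now and then, are a little off and sometimes report something else, mostly with a low value. They report only what shows in the picture. A call takes as long as a camera call.
- arm.look_for(camera, query): "point" ([row, column] in pixels, amid what is visible of it).
- arm.silhouettes(camera, query): "region" (480x640 bool, what is visible of it) and "point" ([row, column] in pixels, amid what is visible of it).
- arm.place_of(camera, query): "point" ([row, column] in pixels: a listed point, or the origin of a listed thing).
The state is a dict: "clock": time; "joints": joint angles; "dq": joint speeds; "joint_efforts": joint torques, N m; "position": TCP position; "ee_rot": TCP orientation; "force": force on the tool from outside, world axes, zero at the start; "ft_torque": the same for the moment, N m; "width": opening from 0.0 (shut) to 1.0 (fully open); "gripper_force": force on a finger pad.
Only numpy, scipy, OpenCV 4.12 (cv2) and the standard library are available. Lean on these libraries where they do the work, as an engineer would, in place of code of your own. Each camera call takes 0.05 s, during which the arm holds its last target. There are 200 camera calls.

## Task

One of the four identical cover boards of the bench-top tool well is free to tip, the other three are packed solid. Press on the back end of each board in turn until you find the one that rocks, and press that one down so that its front end rises; then push the raised end up and back until the board stands open past upright and stays there, and move clear. Use only your fingertips or the outside of the fingers: do not take hold of any board, and leave the mallet, gouge and honing stone where they are.

Things in the scene. Friction and masses are not known exactly. Their poses are not given: they have to be found in the camera images.
- bench: Bench-on-bench: fixed raised beech worktop, 265 (x) x 390 (y) x 120 mm high. Origin: centre of the underside; x from front (robot side) to back, z up. Top all level: 79 mm front slab with dog holes, then four bays of a tool well (pitch 80 mm in y, 6 mm dividers, 90 mm deep), each closed flush by one of four like boards, then a 28 mm rear rail.
- board_1 (a joint): Tilt (rad) of the board leftmost seen from the robot (+y): 0 flush, grows as the back sinks and the front rises; 1.57 upright; stop at 1.92. Board: 150 (x) x 72 (y) x 18 mm, 0.1 to 0.2 kg. Three of the four boards are packed solid underneath and give under 1 mm; one, at random, is free. Nothing seen outside tells which. Its stiff pivot (0.1 N m) holds it at any angle.
- board_2 (a joint): Tilt (rad) of the board second from the robot's left: 0 flush, grows as the back sinks and the front rises; 1.57 upright; stop at 1.92. Board: 150 (x) x 72 (y) x 18 mm, 0.1 to 0.2 kg. Three of the four boards are packed solid underneath and give under 1 mm; one, at random, is free. Nothing seen outside tells which. Its stiff pivot (0.1 N m) holds it at any angle.
- board_3 (a joint): Tilt (rad) of the board third from the robot's left: 0 flush, grows as the back sinks and the front rises; 1.57 upright; stop at 1.92. Board: 150 (x) x 72 (y) x 18 mm, 0.1 to 0.2 kg. Three of the four boards are packed solid underneath and give under 1 mm; one, at random, is free. Nothing seen outside tells which. Its stiff pivot (0.1 N m) holds it at any angle.
- board_4 (a joint): Tilt (rad) of the board rightmost seen from the robot (-y): 0 flush, grows as the back sinks and the front rises; 1.57 upright; stop at 1.92. Board: 150 (x) x 72 (y) x 18 mm, 0.1 to 0.2 kg. Three of the four boards are packed solid underneath and give under 1 mm; one, at random, is free. Nothing seen outside tells which. Its stiff pivot (0.1 N m) holds it at any angle.
- board_1_back (a point): Upper face of board 1 on its middle line, 42 mm behind its pin, 18 mm from its back edge: the place to press. Moves with the board. A free board starts to tip at 2 to 6 N here and the end can sink 40 mm into the bay (5 mm gap to the rear rail); pressing in front of the pin never moves it.
- board_1_front (a point): Middle of board 1's upper front edge, nearest the robot, 90 mm in front of the pin. Moves with the board: once the back is pressed down this end stands up out of the top and can be pushed up and back (away from the robot) on an arc about the pin; a level push on a board tilted under about 0.8 rad may jam by friction.
- pin_1 (a point): Middle of board 1's hidden pivot pin, which runs along the bench's y in mid-thickness, 9 mm below the top of the bench, 60 mm from the board's back edge and 90 mm from its front edge. Fixed to the bench, axes as the bench's.
- board_2_back (a point): Upper face of board 2 on its middle line, 42 mm behind its pin, 18 mm from its back edge: the place to press. Moves with the board. A free board starts to tip at 2 to 6 N here and the end can sink 40 mm into the bay (5 mm gap to the rear rail); pressing in front of the pin never moves it.
- board_2_front (a point): Middle of board 2's upper front edge, nearest the robot, 90 mm in front of the pin. Moves with the board: once the back is pressed down this end stands up out of the top and can be pushed up and back (away from the robot) on an arc about the pin; a level push on a board tilted under about 0.8 rad may jam by friction.
- pin_2 (a point): Middle of board 2's hidden pivot pin, which runs along the bench's y in mid-thickness, 9 mm below the top of the bench, 60 mm from the board's back edge and 90 mm from its front edge. Fixed to the bench, axes as the bench's.
- board_3_back (a point): Upper face of board 3 on its middle line, 42 mm behind its pin, 18 mm from its back edge: the place to press. Moves with the board. A free board starts to tip at 2 to 6 N here and the end can sink 40 mm into the bay (5 mm gap to the rear rail); pressing in front of the pin never moves it.
- board_3_front (a point): Middle of board 3's upper front edge, nearest the robot, 90 mm in front of the pin. Moves with the board: once the back is pressed down this end stands up out of the top and can be pushed up and back (away from the robot) on an arc about the pin; a level push on a board tilted under about 0.8 rad may jam by friction.
- pin_3 (a point): Middle of board 3's hidden pivot pin, which runs along the bench's y in mid-thickness, 9 mm below the top of the bench, 60 mm from the board's back edge and 90 mm from its front edge. Fixed to the bench, axes as the bench's.
- board_4_back (a point): Upper face of board 4 on its middle line, 42 mm behind its pin, 18 mm from its back edge: the place to press. Moves with the board. A free board starts to tip at 2 to 6 N here and the end can sink 40 mm into the bay (5 mm gap to the rear rail); pressing in front of the pin never moves it.
- board_4_front (a point): Middle of board 4's upper front edge, nearest the robot, 90 mm in front of the pin. Moves with the board: once the back is pressed down this end stands up out of the top and can be pushed up and back (away from the robot) on an arc about the pin; a level push on a board tilted under about 0.8 rad may jam by friction.
- pin_4 (a point): Middle of board 4's hidden pivot pin, which runs along the bench's y in mid-thickness, 9 mm below the top of the bench, 60 mm from the board's back edge and 90 mm from its front edge. Fixed to the bench, axes as the bench's.
- mallet: Bystander: round carver's mallet of dark wood standing on its head, handle up; head 92 mm across, 228 mm high in all. Origin: centre of its underside.
- gouge: Bystander: carving gouge lying on the main bench, wooden handle 26 mm thick and 115 mm long, blade 110 mm. Origin: on the bench under the ferrule; x along the blade.
- stone: Bystander: grey honing stone, 40 x 100 x 15 mm, lying on the front slab of the bench-on-bench. Origin: centre of its underside.

How it is judged:
On the way:
1. one board has been rocked: its front end stands raised out of the top, not yet upright ((value of joint board_1 between 0.12 and 1.45 rad or value of joint board_2 between 0.12 and 1.45 rad or value of joint board_3 between 0.12 and 1.45 rad or value of joint board_4 between 0.12 and 1.45 rad)), for 0.2 s.
At the end, for the whole second after the job is handed in: The free board stands open past upright (tilt above 1.6 rad) and at rest; the other three are shut (below 0.06 rad) (((value of joint board_1 above 1.6 rad and velocity of joint board_1 between -0.05 and 0.05 rad/s and value of joint each of board_2, board_3, board_4 below 0.06 rad) or (value of joint board_2 above 1.6 rad and velocity of joint board_2 between -0.05 and 0.05 rad/s and value of joint each of board_1, board_3, board_4 below 0.06 rad) or (value of joint board_3 above 1.6 rad and velocity of joint board_3 between -0.05 and 0.05 rad/s and value of joint each of board_1, board_2, board_4 below 0.06 rad) or (value of joint board_4 above 1.6 rad and velocity of joint board_4 between -0.05 and 0.05 rad/s and value of joint each of board_1, board_2, board_3 below 0.06 rad))); the robot touches nothing.
It fails at once if a board is taken between the fingers ((contact force between the fingers and board_1 above 0.5 N and z of the grasp point in the frame of board_1_back between -0.015 and -0.003 m and x of the grasp point in the frame of board_1_back between -0.132 and 0.018 m and y of the grasp point in the frame of board_1_back between -0.036 and 0.036 m) or (contact force between the fingers and board_2 above 0.5 N and z of the grasp point in the frame of board_2_back between -0.015 and -0.003 m and x of the grasp point in the frame of board_2_back between -0.132 and 0.018 m and y of the grasp point in the frame of board_2_back between -0.036 and 0.036 m) or (contact force between the fingers and board_3 above 0.5 N and z of the grasp point in the frame of board_3_back between -0.015 and -0.003 m and x of the grasp point in the frame of board_3_back between -0.132 and 0.018 m and y of the grasp point in the frame of board_3_back between -0.036 and 0.036 m) or (contact force between the fingers and board_4 above 0.5 N and z of the grasp point in the frame of board_4_back between -0.015 and -0.003 m and x of the grasp point in the frame of board_4_back between -0.132 and 0.018 m and y of the grasp point in the frame of board_4_back between -0.036 and 0.036 m)).
It fails at once if the mallet is moved by more than 15 mm (distance of mallet from where it was at the start of the episode above 0.015 m).
It fails at once if the gouge is moved by more than 15 mm (distance of gouge from where it was at the start of the episode above 0.015 m).
It fails at once if the stone is moved by more than 15 mm (distance of stone from where it was at the start of the episode above 0.015 m).
It also fails if it takes over 54 s, if anything falls off the work surface, if the arm or the gripper's body presses on something with over 40 N, if the wrist force passes 120 N, or if a joint passes its speed limit or range.

## Working session

There is one attempt and no reset: what is moved stays moved. The work goes in short steps, Python scripts to look and compute and a shell command to move; the robot and the scene stay as the last step left them, time stands still between calls to the robot, and variables do not carry over. Pictures are saved under pics/ and viewed, at most 10 in all, crops included, and the job is handed in when it is done.

```bash
mkdir -p pics; cat > h.py <<'E'
from cell import arm
import numpy as np, cv2
from scipy.spatial.transform import Rotation as R
def ray(cam,p):
    c=arm.get_calibration(cam);K=np.array(c["intrinsics"]);T=np.array(c["pose"])
    r,cl=p
    d=np.linalg.inv(K)@[cl,r,1]; d=d*[1,-1,-1]
    return T[:3,3],T[:3,:3]@d
def atz(cam,p,z):
    o,d=ray(cam,p);return o+d*(z-o[2])/d[2]
def st():
    s=arm.observe();print(s["clock"],np.round(s["position"],4),np.round(s["ee_rot"],3),"F",np.round(s["force"],2),s["width"],"q",np.round(s["joints"],3));return s
E
python3 - <<'E'
from h import *
np.set_printoptions(precision=3,suppress=True)
s=st();print(R.from_rotvec(s["ee_rot"]).as_matrix())
for c in("scene","top"):
    cv2.imwrite(f"pics/{c}.png",arm.get_image(c)[:,:,::-1])
    print(c,arm.get_calibration(c)["pose"])
    for q,z in(("board_1_back",.12),("board_1_front",.12),("bench",0),("mallet",0),("gouge",0),("stone",.12)):
        for d in arm.place_of(c,q)[:5]: print(q,np.round(d["point"]),round(d["conf"],2),atz(c,d["point"],z))
E
```

```text
0.0 [0.25  0.573 0.404] [-0.642 -3.075  0.002] F [-0.05  0.23 -0.41] 0.9991928680947182 q [-1.262  0.435  0.025  1.574 -0.012  1.134 -0.075]
[[-0.916  0.4   -0.001]
 [ 0.4    0.916 -0.002]
 [-0.    -0.002 -1.   ]]
scene [[ 0.18  -0.646  0.742  1.32 ]
 [ 0.984  0.118 -0.136 -0.155]
 [ 0.     0.754  0.657  0.796]
 [ 0.     0.     0.     1.   ]]
board_1_back [246. 351.] 0.65 [0.588 0.061 0.12 ]
board_1_front [214. 332.] 0.9 [0.462 0.045 0.12 ]
board_1_front [230. 235.] 0.34 [ 0.48  -0.195  0.12 ]
bench [271. 290.] 0.71 [ 0.523 -0.073  0.   ]
mallet [306. 110.] 0.8 [ 0.562 -0.502  0.   ]
mallet [246. 314.] 0.43 [ 0.437  0.002 -0.   ]
mallet [241. 344.] 0.39 [0.433 0.085 0.   ]
gouge [238. 476.] 0.69 [0.487 0.445 0.   ]
gouge [219. 301.] 0.17 [ 0.316 -0.013  0.   ]
stone [206. 296.] 0.7 [ 0.413 -0.039  0.12 ]
stone [246. 352.] 0.18 [0.588 0.065 0.12 ]
top [[-0.025  0.99  -0.142  0.352]
 [-1.    -0.025  0.002 -0.013]
 [-0.001  0.142  0.99   1.342]
 [ 0.     0.     0.     1.   ]]
board_1_back [213. 296.] 0.64 [0.589 0.054 0.12 ]
board_1_front [268. 300.] 0.71 [0.464 0.046 0.12 ]
board_1_front [228. 524.] 0.3 [ 0.543 -0.459  0.12 ]
bench [246. 349.] 0.6 [ 0.527 -0.068  0.   ]
mallet [227. 525.] 0.97 [ 0.564 -0.505  0.   ]
gouge [270. 141.] 0.74 [0.482 0.442 0.   ]
stone [287. 341.] 0.88 [ 0.42  -0.044  0.12 ]
stone [204. 364.] 0.65 [ 0.608 -0.101  0.12 ]
```

```bash
python3 - <<'E'
import cv2
a=cv2.imread("pics/top.png")[150:350,200:480];cv2.imwrite("pics/topc.png",cv2.resize(a,(800,571),interpolation=cv2.INTER_CUBIC))
E
```

```text
(no output)
```

View pics/topc.png

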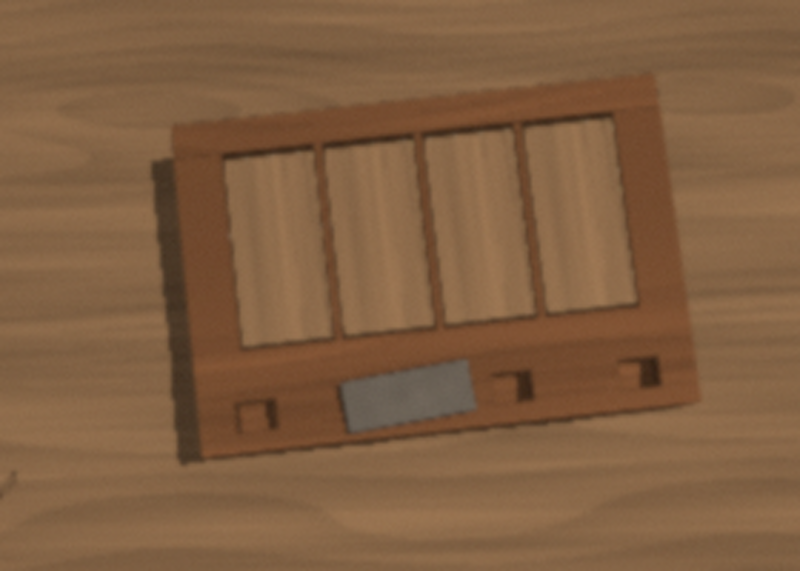

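View pics/scene.png

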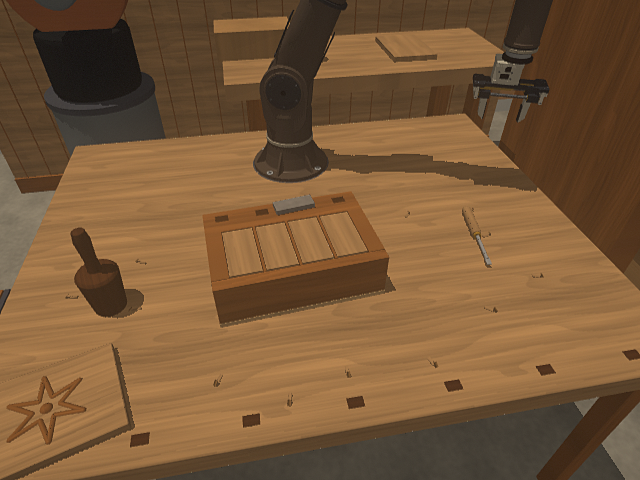

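Top crop: well corners are at (224,155), (613,114), (637,303) and (242,348). The stone sits on the front slab, and the mallet and gouge are far off to the sides. I'll fit the bench frame to these corners.

```bash
cat >> h.py <<'E'
px={(.1325,.195):(173,125),(.1325,-.195):(655,73),(-.1325,-.195):(700,402),(-.1325,.195):(203,460),
(.102,.156):(224,155),(.102,-.156):(613,114),(-.052,-.156):(637,303),(-.052,.156):(242,348)}
def bench():
    A=np.array(list(px));W=np.array([atz("top",(150+v/2.857,200+u/2.857),.12)[:2] for u,v in px.values()])
    a,w=A.mean(0),W.mean(0);H=(A-a).T@(W-w);th=np.arctan2(H[0,1]-H[1,0],H[0,0]+H[1,1])
    M=R.from_euler("z",th).as_matrix()[:2,:2];t=w-M@a
    return th,M,t,np.linalg.norm(W-A@M.T-t,axis=1)
def go(bx,by,tipz):
    "shift in tool axes from commanded (~measured) pose to bench-frame point"
    th,M,t,_=bench();s=arm.observe();p=np.r_[M@[bx,by]+t,tipz+.178]
    Rm=R.from_rotvec(s["ee_rot"]).as_matrix();d=Rm.T@(p-s["position"])
    y=Rm[:2,1];roll=np.arctan2(y[1],y[0])-(th+np.pi/2)
    print("target",np.round(p,4),"shift",np.round(d,4),"roll(tool z, down)",round(roll,4))
E
python3 - <<'E'
from h import *
th,M,t,e=bench();print(th,t,np.round(e*1e3,1))
for b,y in zip("1234",(.12,.04,-.04,-.12)):print(b,M@[.0815,y]+t)
for b,y in zip("1234",(.12,.04,-.04,-.12)):go(.0815,y,.16)
E
```

```text
0.08441875954293018 [ 0.52187309 -0.07001707] [2.1 1.2 1.8 2.  1.3 0.3 2.  0.5]
1 [0.59296463 0.05642755]
2 [ 0.59971012 -0.02328756]
3 [ 0.6064556  -0.10300267]
4 [ 0.61320108 -0.18271777]
target [0.593  0.0564 0.338 ] shift [-0.5208 -0.3359  0.0667] roll(tool z, down) -0.4963
target [ 0.5997 -0.0233  0.338 ] shift [-0.5589 -0.4063  0.0667] roll(tool z, down) -0.4963
target [ 0.6065 -0.103   0.338 ] shift [-0.597  -0.4766  0.0667] roll(tool z, down) -0.4963
target [ 0.6132 -0.1827  0.338 ] shift [-0.6351 -0.547   0.0667] roll(tool z, down) -0.4963
```

```bash
python3 -m inch '-0.03 -0.02 0 -0.1 0; -0.07 -0.045 0 -0.2 0; -0.11 -0.07 0 -0.3 0; -0.15 -0.095 0 -0.4 0; -0.19 -0.12 0 -0.496 0' 20; python3 - <<'E'
from h import *
st();go(.0815,.12,.16)
E
```

```text
clock: 1.2
position: [0.3771, 0.3851, 0.405]
ee_rot: [-0.139, 3.138, 0.001]
force: [0.7, 0.5, -0.4]
width: 0.613
gripper_force: 0.0
1.2 [0.3771 0.3851 0.405 ] [-1.390e-01  3.138e+00  1.000e-03] F [ 0.71  0.51 -0.41] 0.6126101954207572 q [-0.877  0.297 -0.023  1.782  0.008  1.063  0.756]
target [0.593  0.0564 0.338 ] shift [-0.186  -0.3464  0.0669] roll(tool z, down) 0.004
```

```bash
python3 -m inch '-0.02 -0.04 0 0 0; -0.04 -0.08 0 0 0; -0.06 -0.12 0 0 0; -0.08 -0.16 0 0 0; -0.1 -0.2 0 0 0' >/dev/null;  python3 -m inch '-0.022 -0.037 0.01 0 0; -0.044 -0.074 0.02 0 0; -0.066 -0.11 0.03 0 0; -0.084 -0.14 0.04 0 0; -0.084 -0.14 0.05 0 0'; python3 - <<'E'
from h import *
st();go(.0815,.12,.12)
E
```

```text
clock: 2.2
position: [0.5904, 0.0578, 0.3544]
ee_rot: [-0.12, 3.137, -0.005]
force: [0.2, 0.3, -0.2]
width: 0.007
gripper_force: 0.0
2.2 [0.5904 0.0578 0.3544] [-0.12   3.137 -0.005] F [ 0.18  0.29 -0.19] 0.00698795313364618 q [-0.292  0.427  0.144  1.727 -0.067  0.991  1.524]
target [0.593  0.0564 0.298 ] shift [-0.0024 -0.0014  0.0564] roll(tool z, down) -0.0077
```

```bash
python3 -m inch '-0.002 -0.001 0.02 -0.008 0; -0.002 -0.001 0.04 -0.008 0; -0.002 -0.001 0.052 -0.008 0; -0.002 -0.001 0.056 -0.008 0; -0.002 -0.001 0.056 -0.008 0'; python3 -m inch '0 0 0.001 0 0; 0 0 0.002 0 0; 0 0 0.002 0 0'
```

```text
clock: 2.7
position: [0.59, 0.0629, 0.2989]
ee_rot: [0.145, -3.138, -0.0]
force: [-0.3, 0.2, 0.2]
width: 0.007
gripper_force: 0.0
clock: 3.0
position: [0.5905, 0.0628, 0.2981]
ee_rot: [-0.145, 3.137, 0.001]
force: [-2.9, 1.0, 8.5]
width: 0.003
gripper_force: 4.4
```

```bash
python3 -m inch '0 0 0.001 0 0; 0 0 0.002 0 0; 0 0 0.002 0 0';python3 - <<'E'
from h import *
st();go(.0815,.12,.12);go(.0815,.04,.12)
E
```

```text
clock: 3.3
position: [0.5904, 0.0628, 0.2979]
ee_rot: [-0.145, 3.136, 0.002]
force: [-9.4, -0.9, 26.6]
width: 0.005
gripper_force: 13.5
3.3 [0.5904 0.0628 0.2979] [-1.450e-01  3.136e+00  2.000e-03] F [-9.41 -0.95 26.59] 0.0048593694947340815 q [-0.286  0.49   0.127  1.784 -0.079  0.87   1.541]
target [0.593  0.0564 0.298 ] shift [-0.0019 -0.0065 -0.0001] roll(tool z, down) 0.0078
target [ 0.5997 -0.0233  0.298 ] shift [-0.0013 -0.0865 -0.0002] roll(tool z, down) 0.0078
```

```bash
python3 -m inch '0 0 -0.015 0 0; 0 -0.04 -0.015 0 0; -0.001 -0.083 -0.015 0.004 0; -0.001 -0.086 -0.01 0.004 0; -0.001 -0.086 -0.004 0.004 0'; python3 -m inch '0 0 0.001 0 0; 0 0 0.003 0 0; 0 0 0.004 0 0; 0 0 0.004 0 0'
```

```text
clock: 3.8
position: [0.5994, -0.0247, 0.2991]
ee_rot: [-0.133, 3.137, -0.001]
force: [-0.2, 0.9, -0.3]
width: 0.005
gripper_force: 0.0
clock: 4.2
position: [0.5995, -0.0221, 0.295]
ee_rot: [-0.14, 3.137, 0.001]
force: [1.1, 0.7, 3.1]
width: 0.002
gripper_force: 1.5
```

```bash
python3 - <<'E'
from h import *
st();go(.0815,.04,.12);go(.0815,-.04,.12)
E
```

```text
4.2 [ 0.5995 -0.0221  0.295 ] [-1.400e-01  3.137e+00  1.000e-03] F [1.1  0.73 3.12] 0.0020101614534633193 q [-0.149  0.503  0.138  1.771 -0.087  0.873  1.688]
target [ 0.5997 -0.0233  0.298 ] shift [-0.0001 -0.0012 -0.003 ] roll(tool z, down) 0.0049
target [ 0.6065 -0.103   0.298 ] shift [ 0.0003 -0.0812 -0.003 ] roll(tool z, down) 0.0049
```

Board 2 gives way: it has sunk 3 mm at 3 N, so it is the free one. I'll press it deep.

```bash
python3 -m inch '0 0 0.004 0 0; 0 0 0.008 0 0; 0 0 0.012 0 0; 0 0 0.016 0 0; 0 0 0.02 0 0'; python3 -m inch '0 0 0.004 0 0; 0 0 0.008 0 0; 0 0 0.012 0 0; 0 0 0.016 0 0; 0 0 0.018 0 0'
```

```text
clock: 4.7
position: [0.5989, -0.0228, 0.2742]
ee_rot: [0.139, -3.138, -0.0]
force: [0.5, 0.5, 3.4]
width: 0.005
gripper_force: 1.8
clock: 5.2
position: [0.599, -0.0231, 0.2561]
ee_rot: [0.138, -3.138, 0.0]
force: [0.6, -0.2, 1.8]
width: 0.004
gripper_force: 1.2
```

```bash
python3 -m inch '0 0 -0.02 0 0; 0 0 -0.06 0 0; 0 0 -0.1 0 0; 0 0 -0.14 0 0; 0 0 -0.16 0 0'; python3 - <<'E'
from h import *
s=st()
for c in("scene","wrist"): cv2.imwrite(f"pics/{c}2.png",arm.get_image(c)[:,:,::-1])
go(.0395-.100,.04,.23)
# tilt from front edge pixel in scene: intersect ray with bench plane y=.04
th,M,t,_=bench()
for c in("scene","wrist"):
    arm.get_image(c)
    for d in arm.place_of(c,"board_2_front")[:4]:
        o,v=ray(c,d["point"]);ob=M.T@(o[:2]-t);vb=M.T@v[:2];k=(.04-ob[1])/vb[1];P=ob+k*vb
        print(c,d["point"],round(d["conf"],2),"rel pin x,z",P[0]-.0395,o[2]+k*v[2]-.111)
E
```

```text
clock: 5.7
position: [0.5992, -0.0232, 0.4198]
ee_rot: [-0.138, 3.136, -0.0]
force: [0.3, -0.6, 0.5]
width: 0.006
gripper_force: 0.0
5.7 [ 0.5992 -0.0232  0.4198] [-0.138  3.136 -0.   ] F [ 0.33 -0.63  0.48] 0.006012118450576797 q [-0.166  0.38   0.161  1.627 -0.066  1.137  1.67 ]
target [ 0.4582 -0.0353  0.408 ] shift [0.1419 0.0003 0.011 ] roll(tool z, down) 0.0036
scene [209.9, 305.1] 0.87 rel pin x,z -0.048207922223268106 0.06742402861723583
wrist [135.0, 325.9] 0.87 rel pin x,z -0.03215767773361123 0.3313554171577247
```

View pics/scene2.png

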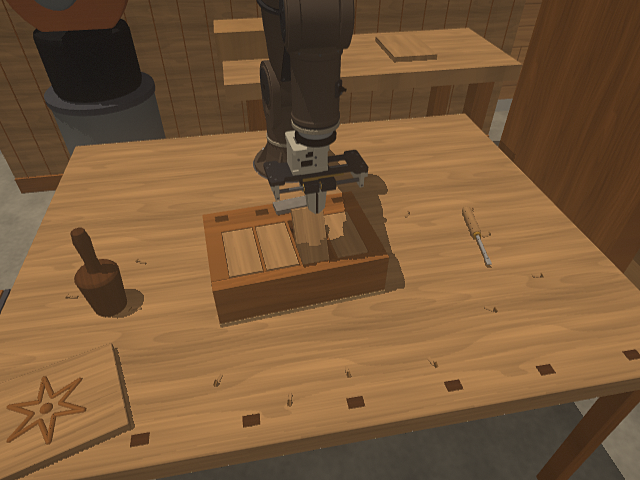

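View pics/wrist2.png

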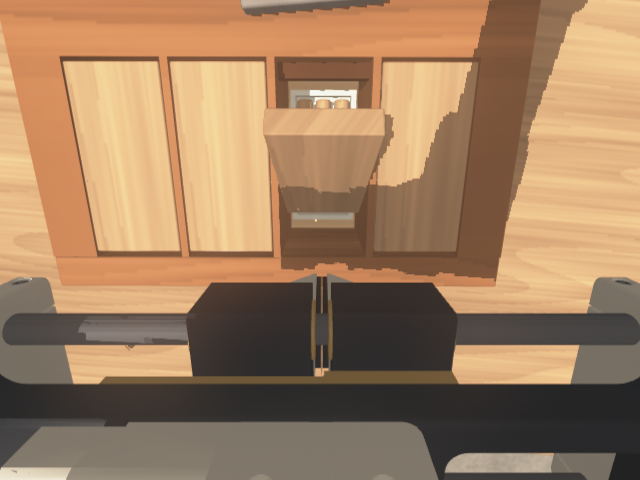

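The front end is raised: the board 2 edge is at rows 109–135, columns 265–385 in the wrist view, a tilt of about 0.9 rad. Next I'll move in front of it and down.

```bash
python3 -m inch '0.04 0 0 0 0; 0.08 0 0 0 0; 0.12 0 0 0 0; 0.142 0 0 0 0; 0.142 0 0 0 0'; python3 -m inch '0 0 0.03 0 0; 0 0 0.06 0 0; 0 0 0.09 0 0; 0 0 0.101 0 0; 0 0 0.101 0 0'; python3 - <<'E'
from h import *
st();go(.0395-.100,.04,.141)
E
```

```text
clock: 6.5
position: [0.4547, -0.036, 0.4156]
ee_rot: [0.137, -3.135, -0.0]
force: [0.8, 0.6, 0.6]
width: 0.003
gripper_force: 0.0
clock: 7.0
position: [0.4575, -0.0354, 0.314]
ee_rot: [0.138, -3.134, 0.0]
force: [-0.0, -0.0, 1.3]
width: -0.0
gripper_force: 0.0
7.0 [ 0.4575 -0.0354  0.314 ] [ 0.138 -3.134  0.   ] F [-0.05 -0.02  1.29] -0.0004903200595623967 q [-0.156  0.276  0.142  2.084 -0.054  0.788  1.679]
target [ 0.4582 -0.0353  0.319 ] shift [-0.0007  0.0001 -0.005 ] roll(tool z, down) 0.0038
```

```bash
python3 -m inch '-0.012 0 -0.002 0 0; -0.022 0 -0.004 0 0; -0.028 0 -0.007 0 0; -0.034 0 -0.012 0 0; -0.04 0 -0.017 0 0'; python3 -m inch '-0.006 0 -0.004 0 0; -0.012 0 -0.008 0 0; -0.018 0 -0.01 0 0; -0.024 0 -0.011 0 0; -0.03 0 -0.012 0 0'; python3 - <<'E'
from h import *
s=st();go(.0395-.0095,.04,.161)
E
```

```text
clock: 7.5
position: [0.4982, -0.0319, 0.3336]
ee_rot: [-0.138, 3.138, 0.0]
force: [-0.2, 0.1, -0.6]
width: 0.005
gripper_force: 0.5
clock: 8.0
position: [0.5279, -0.0293, 0.3448]
ee_rot: [0.138, -3.138, -0.0]
force: [-0.6, -0.4, 1.2]
width: 0.004
gripper_force: 0.8
8.0 [ 0.5279 -0.0293  0.3448] [ 0.138 -3.138 -0.   ] F [-0.61 -0.4   1.22] 0.003945081203731435 q [-0.161  0.34   0.149  1.893 -0.063  0.913  1.677]
target [ 0.5484 -0.0276  0.339 ] shift [-0.0206 -0.0002  0.0058] roll(tool z, down) 0.0037
```

```bash
python3 -m inch '-0.006 0 0 0 0; -0.012 0 0 0 0; -0.018 0 0 0 0; -0.024 0 0 0 0; -0.024 0 0 0 0'; python3 - <<'E'
from h import *
cv2.imwrite("pics/scene3.png",arm.get_image("scene")[140:300,200:420][:,:,::-1].repeat(3,0).repeat(3,1))
th,M,t,_=bench()
for d in arm.place_of("scene","board_2_front")[:4]:
        o,v=ray("scene",d["point"]);ob=M.T@(o[:2]-t);vb=M.T@v[:2];k=(.04-ob[1])/vb[1];P=ob+k*vb
        print(d["point"],round(d["conf"],2),"rel pin x,z",P[0]-.0395,o[2]+k*v[2]-.111)
E
```

```text
clock: 8.5
position: [0.5522, -0.0271, 0.3446]
ee_rot: [-0.139, 3.138, -0.0]
force: [0.5, 0.6, 0.5]
width: 0.0
gripper_force: 0.0
[224.0, 312.8] 0.68 rel pin x,z 0.020460318820177383 0.07918852197213498
```

View pics/scene3.png

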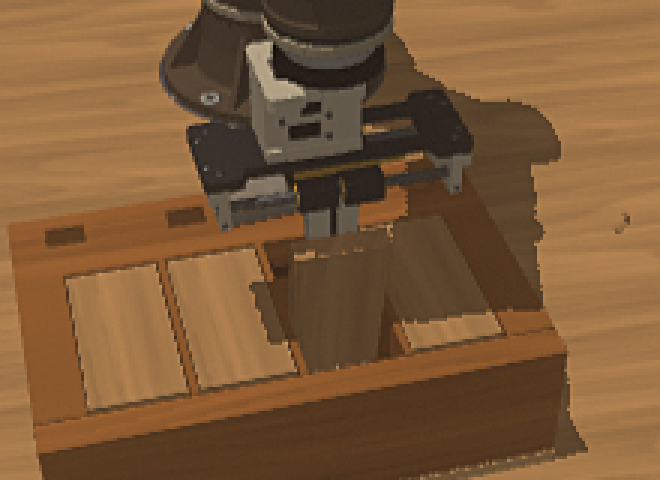

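The board now stands about upright behind the fingers, with its top edge near crop (340,245), i.e. about 1.7 rad. A few more millimetres will give margin, then I'll withdraw.

```bash
python3 -m inch '-0.002 0 0 0 0; -0.004 0 0 0 0; -0.005 0 0 0 0; -0.005 0 0 0 0'; python3 -m inch '0.015 0 0 0 0; 0.05 0 0 0 0; 0.08 0 0 0 0; 0.08 0 -0.04 0 0; 0.08 0 -0.08 0 0'; python3 -m inch '0 0 -0.04 0 0; 0 0.04 -0.06 0 0; 0 0.08 -0.08 0 0; 0 0.12 -0.08 0 0; 0 0.16 -0.08 0 0';python3 -m inch '0 0.04 0 0 0; 0 0.08 0 0 0; 0 0.1 0 0 0; 0 0.1 0 0 0; 0 0.1 0 0 0'; python3 - <<'E'
from h import *
a=np.hstack([arm.get_image("scene")[150:300,220:380],arm.get_image("top")[160:310,260:420]])
cv2.imwrite("pics/f.png",cv2.resize(a[:,:,::-1],(800,375),interpolation=cv2.INTER_CUBIC))
th,M,t,_=bench()
for c in("scene","top"):
  for d in arm.place_of(c,"board_2_front")[:2]:
    P=M.T@(atz(c,d["point"],.199)[:2]-t);print(c,d["point"],round(d["conf"],2),"rel pin x at z=88:",P[0]-.0395,P[1])
E
```

```text
clock: 9.0
position: [0.5563, -0.0268, 0.3446]
ee_rot: [0.138, -3.138, -0.0]
force: [-2.1, 0.6, -0.7]
width: 0.006
gripper_force: 0.6
clock: 9.5
position: [0.4752, -0.034, 0.425]
ee_rot: [0.138, -3.136, -0.0]
force: [2.2, 1.0, 0.6]
width: 0.005
gripper_force: 0.0
clock: 10.0
position: [0.4624, 0.1271, 0.506]
ee_rot: [-0.138, 3.135, 0.002]
force: [0.4, 0.1, 0.3]
width: 0.005
gripper_force: 0.0
clock: 10.5
position: [0.4539, 0.225, 0.5048]
ee_rot: [-0.139, 3.138, -0.0]
force: [0.4, -0.8, 0.6]
width: 0.001
gripper_force: 0.0
```

View pics/f.png

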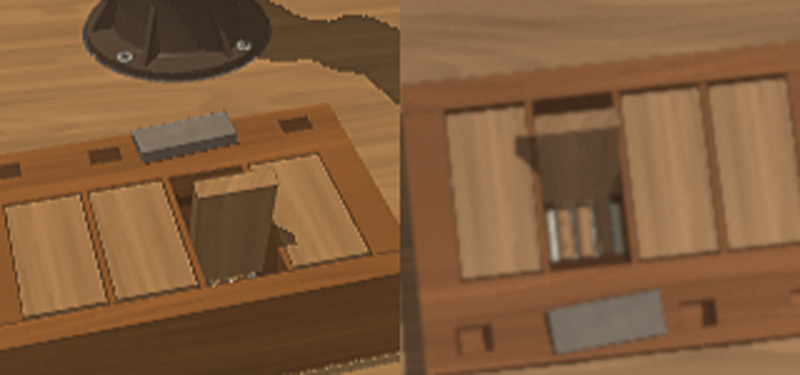

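Both views show board 2 standing open, the other three shut and the stone in place. In the top view (right panel) its end face spans rows 108–135 near column 578. I'll check the angle from that.

```bash
python3 - <<'E'
from h import *
th,M,t,_=bench()
for r in(108,135):
    print(r,M.T@(atz("top",(160+r/2.5,260+178/2.5),.199)[:2]-t)-[.0395,0])
for T in(1.6,1.7,1.8,1.9): print(T,[np.round(90*np.array([-np.cos(T),np.sin(T)])+k*np.array([np.sin(T),np.cos(T)]),1) for k in(9,-9)])
E
```

```text
108 [0.03614957 0.03805435]
135 [0.01297569 0.04063146]
1.6 [array([11.6, 89.7]), array([-6.4, 90.2])]
1.7 [array([20.5, 88.1]), array([ 2.7, 90.4])]
1.8 [array([29.2, 85.6]), array([11.7, 89.7])]
1.9 [array([37.6, 82.3]), array([20.6, 88.1])]
```

The tilt measures about 1.83 rad, well past 1.6, and the arm is clear.

```bash
python3 -c "
from cell import arm;print(arm.sign_off())"
```

```text
the job is handed in; nothing more can be done
None
```

Board 2 was the free one; it now stands open at about 1.83 rad (measured from the top camera), the other three boards look shut, the arm is clear, and the job was handed in at about 10.7 s; board 1 pressed solid, and boards 3 and 4 were not pressed because board 2 had already tipped.

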